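# Slide the levelling board off the tool rack and lay it in the tea tray

## Robot

A 6-joint arm with a two-finger parallel gripper is mounted at the origin on the work surface. World frame = base frame: x ahead of the robot, y to its left, z up, the work surface at z = 0. Lengths are in m, angles in rad, forces in N, time in s.
With the tool pointing down it reaches from about 0.3 to 0.85 m from the base axis. Payload 5.4 kg.
Tool frame: the origin (TCP) lies on the centre line of the jaws, within the pads' length; the fingertips stand 22 mm ahead of it and the grasp point (between the pads) lies 3 mm ahead of it (manip.tip_extent is the distance from the TCP to the fingertips, in m); z points along the fingers, y is the line along which they close (so a half turn about z gives the same grasp; the last joint's range is limited). The gripper opens to 85 mm and grips with 20 to 120 N. Pads are 22 mm wide; open, the fingers measure 114 mm over their backs; the gripper's body (76 mm by 85 mm) begins 54 mm behind the grasp point. The pads swing forward as they close: fully open they stand 13 mm farther back than shut.
Start: joints at [-1.439, 0.158, 1.597, -0, 1.386, -0.21], TCP at [0.193, -0.542, 0.253] pointing down, gripper open.
Joint ranges: [-2.91, 2.91], [-0.94, 2.29], [0.18, 2.7], [-1.29, 4.43], [0.17, 2.64], [-3, 3]. Speed limits (rad/s): [2.57, 2.57, 3.14, 3.14, 3.14, 3.14].

## Interface

Orientations are given as a 3x3 rotation matrix whose columns are the frame's x, y, z axes.
In Python, from station import get_state, vision, ticket, manip gives the robot as it stands.
- The arm moves only by the tool carry_out, never from a script. Its argument "targets" is a list of rows, each a list of 5 numbers: the finger opening in cm, from 0 to 8.54, then the shift along the world's x, y, z in cm, then the turn about the world's z in rad. In form: [[jaw, dx, dy, dz, yaw], ...]. A call has exactly 8 rows; each row shifts and turns the commanded pose from where the row before left it; what a row does not reach is not made up. A row lasts 1/12 s, in which the tool goes at most 41.7 mm and 7.16 degrees, less where a joint would pass 70% of its speed; a pose out of reach is approached as far as the arm can. A call is refused whole if a number of a shift passes 4.17 or a number of a turn 0.125, either way. A call with a gripper value outside its range is refused whole. The fingers move at their own pace and stop on an object; "squeeze" is the grip in N (left out, the last holds). Time passes only in rows, so rows that do not move let the fingers close, or fill a call up. It gives the time, the measured TCP pose, the force, the opening and the grip force at its end, in the units of the state.
- get_state(): the state, without advancing time (a new reading comes with each control period).
- vision.capture(name): name is "scene" or "side" or "wrist"; returns (picture, depth): 420x560x3 uint8, red, green, blue; 420x560 float32, m along the optical axis (not along the pixel's ray), 0 where there is no reading.
- vision.get_calibration(name): a dict with "intrinsics" (3x3 intrinsics, pixels), "position" and "orientation" of the camera in the world; the wrist camera has in their place "T_tool_cam" (4x4, takes a point from camera to tool coordinates, whose origin is the TCP and whose axes are the flange's). Camera axes: x right, y down, z forward; pixel columns grow to the right and rows downward; lengths in m; the calibration is good to about 2 mm. The wrist camera is an equidistant fisheye: a pixel r from the principal point sees the ray r / f radians off the axis. A picture is of the moment at which its call begins: read the wrist's pose just before it. get_calibration takes no time and is no camera call.
- ticket.hand_in(): hands the job in; it is judged then, once.
The state is a dict: "t": time; "joint_positions": joint angles; "qvel": joint speeds; "effort": joint torques, N m; "eef_pos": TCP position; "tool_rot": TCP orientation; "ft_force": force on the tool from outside, world axes, zero at the start; "torque": the same for the moment, N m; "width": opening from 0.0 (shut) to 1.0 (fully open); "grasp_force": force on a finger pad.
Only numpy, scipy, OpenCV 4.12 (cv2) and the standard library are available. Lean on these libraries where they do the work, as an engineer would, in place of code of your own. Each camera call takes 0.05 s, during which the arm holds its last target. There are 200 camera calls.

## Task

The plain levelling board lies sunk between the rails of the low two-lane wooden tool rack, so slide it along its lane out over the rack's front edge (the end nearer the round tray) until about a third or more of it sticks out but it still lies on the rack. Then grip it across the overhanging end, lift it clear above the rack and lay it flat in the round bamboo tray, roughly in the middle and without dropping it. Leave the toothed rake board in the other lane where it is.

Things in the scene. Friction and masses are not known exactly. Their poses are not given: they have to be found in the camera images.
- board_center (a point): Centre (half-way up) of the levelling board: plain flat rectangle of pale wood, 60 mm wide (its x), 160 long (its y), 8 thick, 60 g, loose. It lies lengthwise in either lane of the rack, axes parallel to rack_edge, its leading end 10 to 35 mm short of the front edge, its tail 35 to 60 mm short of the rear end.
- rake_center (a point): Centre (half-way up) of the rake board lying in the other lane: same pale wood and outer size (60 x 160 x 8 mm) but one long side is cut into six teeth like a comb. Loose; leave it where it is.
- rack_edge (a point): Middle of the front edge of the fixed dark wooden rack, on its deck top, 90 mm above the table. y points along the lanes, out over the edge to free space; x across; z up. Rack 166 mm wide, 230 long (y -230 to 0); two lanes 68 wide centred at x -39 and +39, between rails 10 wide, 12 high, running the whole length; lanes open at both ends.
- tray_floor (a point): Centre of the floor of the round shallow bamboo tray, on the floor's surface, 6 mm above the table. The tray is fixed, 284 mm across inside, its rim 19 mm high above the floor (25 mm above the table), and empty.
Mind the look-alikes: they are no part of the job. Leave any orange or pink look-alike of the part that bears board_center alone.

How it is judged:
On the way, in this order (a step that is already met when the one before it is completed fails the run):
1. the board lies flat on the rack with at least 35 mm of it out over the front edge (y of board_center in the frame of rack_edge between -0.045 and 0 m and z of board_center in the frame of rack_edge between -0.004 and 0.01 m and angle between board_center's own z axis and vertical below 0.18 rad), for 0.2 s.
2. the board is gripped and lifted at least 15 mm above where it lay (z of board_center in the frame of rack_edge above 0.019 m and contact force between board and the fingers above 0.5 N), for 0.1 s.
At the end, for the whole second after the job is handed in: The board lies at rest and flat (within about 10 degrees) on the tray's floor, its centre within 50 mm of the tray's centre, released (horizontal distance between board_center and tray_floor below 0.05 m and z of board_center in the frame of tray_floor below 0.012 m and angle between board_center's own z axis and vertical below 0.18 rad and linear speed of board below 0.02 m/s); the robot touches nothing.
It fails at once if the rake board is moved by more than 20 mm (distance of rake_center from where it was at the start of the episode above 0.02 m).
It fails at once if the board is dropped into the tray (faster than 0.8 m/s close above it) (horizontal distance between board_center and tray_floor below 0.15 m and z of board_center in the frame of tray_floor below 0.04 m and linear speed of board above 0.8 m/s).
It also fails if it takes over 61 s, if anything falls off the work surface, if the arm or the gripper's body presses on something with over 40 N, if the wrist force passes 120 N, or if a joint passes its speed limit or range.

## Working session

There is one attempt and no reset: what is moved stays moved. The work goes in short steps, Python scripts to look and compute and a tool call to move; the robot and the scene stay as the last step left them, time stands still between calls to the robot, and variables do not carry over. Pictures are saved under pics/ and viewed, at most 10 in all, crops included, and the job is handed in when it is done.

Besides the shell and the picture viewer there is one more tool, called after "Emit:" in YAML: its name, and indented under it one key for each argument. carry_out: Moves the arm, as the interface text tells. Its arguments: {"type":"object","properties":{"targets":{"type":"array"},"squeeze":{"type":"number"}},"required":["targets"]}

```bash
mkdir -p pics; python3 - <<'E'
from station import get_state, vision, manip
import cv2,numpy as np
s=get_state();print(s['t'],s['eef_pos'],s['tool_rot'],s['width'],manip.tip_extent)
for n in ['scene','side']:
    p,d=vision.capture(n);cv2.imwrite(f'pics/{n}0.png',p[...,::-1]);np.save(f'pics/{n}0.npy',d)
    print(n,vision.get_calibration(n))
E
```

```text
0.0 [ 0.19262975 -0.5411513   0.25227393] [[ 9.42156211e-01  3.35174010e-01 -2.37838431e-04]
 [ 3.35173808e-01 -9.42154241e-01  1.97605139e-03]
 [ 4.38240583e-04 -1.94146631e-03 -9.99998019e-01]] 1.0040164438881651 0.022
scene {'intrinsics': array([[398.5848415 ,   0.        , 277.89767876],
       [  0.        , 398.5848415 , 205.63251019],
       [  0.        ,   0.        ,   1.        ]]), 'position': array([ 0.96418724, -0.35857626,  0.7383163 ]), 'orientation': array([[ 0.65418365,  0.56661943, -0.50098521],
       [ 0.7561966 , -0.4772953 ,  0.44761133],
       [ 0.01450739, -0.67166332, -0.74071447]])}
side {'intrinsics': array([[472.68547247,   0.        , 277.88590829],
       [  0.        , 472.68547247, 206.0066043 ],
       [  0.        ,   0.        ,   1.        ]]), 'position': array([0.49487195, 0.72744484, 0.87351007]), 'orientation': array([[-0.99508151, -0.06891992,  0.07115352],
       [-0.09880886,  0.7416315 , -0.66349041],
       [-0.00704199, -0.66725764, -0.7447937 ]])}
```

View pics/scene0.png

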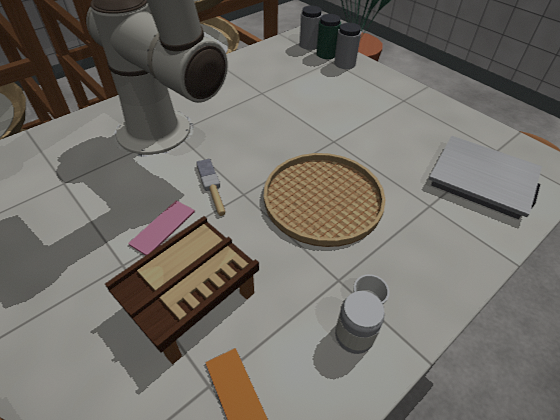

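View pics/side0.png

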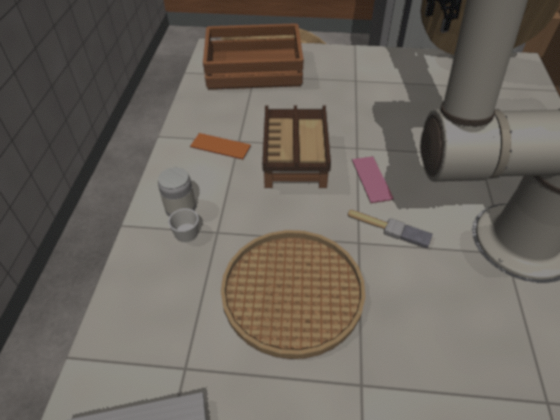

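The scene view shows the plain board at about (180,255) in the robot-side lane, the rake at about (205,283), the rack's front edge running from (205,222) to (257,265), and the tray at about (324,198). In the side view the plain board is at (312,140), the rake at (283,140), and the tray at (293,290).

```bash
cat > h.py <<'E'
import numpy as np,cv2
from station import vision
def cast(n,px,z):
    c=vision.get_calibration(n);K=c['intrinsics'];R=c['orientation'];o=c['position']
    px=np.atleast_2d(px).astype(float)
    r=np.c_[(px-K[:2,2])/[K[0,0],K[1,1]],np.ones(len(px))]@R.T
    return o+r*((z-o[2])/r[:,2])[:,None]
def pts(n,m): 
    v,u=np.nonzero(m);return np.c_[u,v]
def comps(m,amin):
    k,l,st,ce=cv2.connectedComponentsWithStats(m.astype(np.uint8),connectivity=4)
    return [(l==i) for i in range(1,k) if st[i,4]>amin]
def rect(P): # centre,size mm, angle
    c,s,a=cv2.minAreaRect((P[:,:2]*1000).astype(np.float32));return np.round(c,1),np.round(s,1),round(a,1)
E
python3 - <<'E'
from h import *
for n,(x0,y0,x1,y1) in {'scene':(100,210,270,360),'side':(255,100,335,190)}.items():
    p=cv2.imread(f'pics/{n}0.png');h=cv2.cvtColor(p,cv2.COLOR_BGR2HSV)
    w=np.zeros(p.shape[:2],bool);w[y0:y1,x0:x1]=1
    pale=w&(h[...,0]>10)&(h[...,0]<28)&(h[...,1]>60)&(h[...,2]>120)
    for m in comps(pale,150):
        P=cast(n,pts(n,m),.098);print(n,'pale',m.sum(),pts(n,m).mean(0),rect(P))
    dark=w&(h[...,2]<95)&(h[...,1]>90)
    for m in comps(dark,300): print(n,'dark',m.sum(),rect(cast(n,pts(n,m),.102)))
    t=(h[...,0]>8)&(h[...,0]<25)&(h[...,1]>80)&(h[...,2]>60)
    X=np.zeros_like(w)
    X[(slice(145,255),slice(255,392)) if n=='scene' else (slice(225,360),slice(212,375))]=1
    m=max(comps(t&X,500),key=lambda m:m.sum())
    hull=cv2.convexHull(pts(n,m).astype(np.int32))[:,0]
    P=cast(n,hull,.025);print(n,'tray',cv2.minEnclosingCircle((P[:,:2]*1000).astype(np.float32)))
    cv2.imwrite(f'pics/{n}crop.png',cv2.resize(p[y0:y1,x0:x1],None,fx=4 if n=='scene' else 6,fy=4 if n=='scene' else 6,interpolation=cv2.INTER_CUBIC))
a=cv2.imread('pics/scenecrop.png')[:600];b=cv2.imread('pics/sidecrop.png')
print(a.shape,b.shape)
E
```

```text
scene pale 2096 [178.71898855 256.11164122] (array([ 506. , -199.7]), array([ 59.7, 159.7]), 5.1)
scene pale 1852 [201.17008639 280.10583153] (array([ 583.7, -195.4]), array([ 60. , 160.5]), 5.1)
scene pale 192 [228.32291667 355.43229167] (array([ 721.4, -247.5]), array([46.5, 18. ]), 49.5)
scene dark 6624 (array([ 566.2, -218.5]), array([211.8, 231.1]), 5.0)
scene tray ((525.6614379882812, 182.44601440429688), 158.68357849121094)
side pale 652 [282.59202454 139.24846626] (array([ 586.1, -193.1]), array([ 55.3, 156. ]), 4.7)
side pale 916 [311.15283843 140.20087336] (array([ 508. , -196.3]), array([ 56.2, 154.9]), 5.0)
side dark 1503 (array([ 547.6, -200.1]), array([157.4, 233.7]), 5.2)
side dark 535 (array([536.2, -48.9]), array([142.8,  49.1]), 5.3)
side tray ((522.7335815429688, 195.69114685058594), 152.48709106445312)
(600, 680, 3) (540, 480, 3)
```

View pics/scenecrop.png

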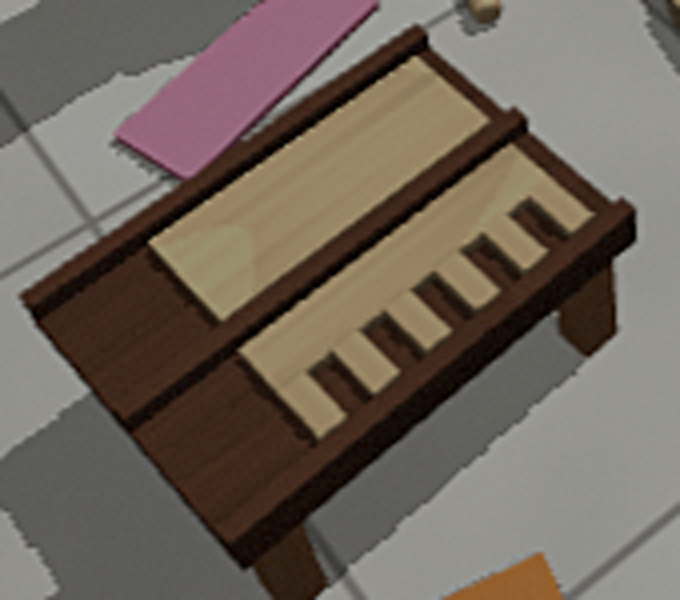

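View pics/sidecrop.png

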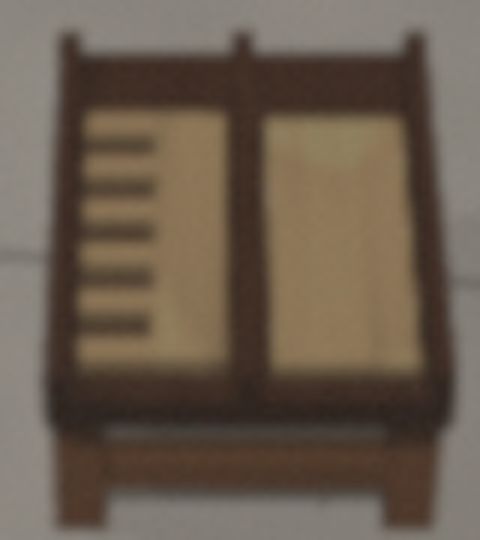

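```bash
python3 - <<'E'
from h import *
a=np.radians(5.0);v=np.array([-np.sin(a),np.cos(a)]);u=np.array([np.cos(a),np.sin(a)])
c=np.array([.507,-.198])
def rel(t,n,q,o,f,z):
    P=cast(n,np.array(q)/f+o,z)[:,:2]-c; print(t,np.round(np.c_[P@u,P@v]*1000,1).tolist())
rel('scene railtops Lf Lr Rf Rr','scene',[(428,34),(36,308),(634,212),(245,555)],(100,210),4,.102)
rel('scene board FL FR RL RR','scene',[(418,55),(490,121),(148,242),(220,322)],(100,210),4,.098)
rel('side railtops front (rake outer, mid, plain outer) ','side',[(62,398),(246,402),(440,398)],(255,100),6,.102)
rel('side rail rear','side',[(70,33),(243,33),(416,33)],(255,100),6,.102)
rel('side board F F R R','side',[(270,370),(422,368),(262,116),(405,116)],(255,100),6,.098)
E
```

```text
scene railtops Lf Lr Rf Rr [[-33.4, 90.3], [-31.8, -136.9], [122.8, 88.8], [130.2, -137.0]]
scene board FL FR RL RR [[-28.9, 79.4], [30.3, 77.7], [-29.3, -81.5], [30.5, -82.2]]
side railtops front (rake outer, mid, plain outer)  [[113.3, 105.8], [40.7, 107.8], [-35.8, 105.2]]
side rail rear [[116.8, -133.3], [38.7, -133.5], [-39.2, -133.7]]
side board F F R R [[30.7, 84.9], [-30.2, 83.5], [31.0, -78.6], [-31.7, -78.7]]
```

Emit:
carry_out:
  targets:
    - [0,2.02,1.49,0,0.0823]
    - [0,2.02,1.49,0,0.0823]
    - [0,2.02,1.49,0,0.0823]
    - [0,2.02,1.49,0,0.0823]
    - [0,2.02,1.49,0,0.0823]
    - [0,2.02,1.49,0,0.0823]
    - [0,2.02,1.49,0,0.0823]
    - [0,2.02,1.49,0,0.0823]
  squeeze: 40

```text
t: 0.77
eef_pos: [0.3551, -0.4214, 0.2528]
tool_rot: [[0.537, 0.844, -0.0], [0.844, -0.537, 0.001], [0.0, -0.001, -1.0]]
ft_force: [0.0, 0.2, 0.8]
width: 0.001
grasp_force: 0.0
```

Emit:
carry_out:
  targets:
    - [0,2.02,1.49,0,0.0823]
    - [0,2.02,1.49,0,0.0823]
    - [0,2.02,1.49,0,0.0823]
    - [0,2.02,1.49,0,0.0823]
    - [0,2.02,1.49,0,0.0823]
    - [0,2.02,1.49,0,0.0823]
    - [0,2.02,1.49,0,0.0823]
    - [0,2.02,1.49,0,0.0823]

```text
t: 1.43
eef_pos: [0.5166, -0.3022, 0.2527]
tool_rot: [[-0.092, 0.996, -0.001], [0.996, 0.092, 0.001], [0.001, -0.001, -1.0]]
ft_force: [-0.9, -0.6, 0.1]
width: 0.002
grasp_force: 0.0
```

Emit:
carry_out:
  targets:
    - [0,0,0,0,0]
    - [0,0,0,0,0]
    - [0,0,0,0,0]
    - [0,0,0,0,0]
    - [0,0,0,0,0]
    - [0,0,0,0,0]
    - [0,0,0,0,0]
    - [0,0,0,0,0]

```text
t: 2.1
eef_pos: [0.5156, -0.3036, 0.2534]
tool_rot: [[-0.087, 0.996, -0.0], [0.996, 0.087, -0.0], [-0.0, -0.0, -1.0]]
ft_force: [0.8, -0.3, 0.4]
width: -0.0
grasp_force: 0.0
```

Emit:
carry_out:
  targets:
    - [0,0,0,-1.4,0]
    - [0,0,0,-1.4,0]
    - [0,0,0,-1.4,0]
    - [0,0,0,-1.4,0]
    - [0,0,0,-1.4,0]
    - [0,0,0,-1.4,0]
    - [0,0,0,-1.4,0]
    - [0,0,0,-1.4,0]

```text
t: 2.77
eef_pos: [0.5158, -0.3035, 0.1407]
tool_rot: [[-0.087, 0.996, 0.0], [0.996, 0.087, -0.0], [-0.0, 0.0, -1.0]]
ft_force: [0.6, -0.4, 0.0]
width: -0.003
grasp_force: 0.0
```

```bash
python3 - <<'E'
from h import *
from station import get_state
s=get_state();print(s['eef_pos'])
c=vision.get_calibration('wrist');print(c)
w,_=vision.capture('wrist');b,_=vision.capture('side')
b=cv2.resize(b[80:220,220:380],(400,350));w=cv2.resize(w,(400,300))
o=np.zeros((350,800,3),np.uint8);o[:,:400]=b;o[:300,400:]=w
cv2.imwrite('pics/pre.png',o[...,::-1])
E
```

```text
[ 0.51583919 -0.30345633  0.14071728]
{'intrinsics': array([[325.1922621 ,   0.        , 281.699419  ],
       [  0.        , 325.1922621 , 210.08654634],
       [  0.        ,   0.        ,   1.        ]]), 'T_tool_cam': array([[ 9.16537774e-04, -9.57785718e-01, -2.87481614e-01,
         7.38451740e-02],
       [ 9.99999366e-01,  6.89730344e-04,  8.90225002e-04,
         2.41552967e-04],
       [-6.54360001e-04, -2.87482247e-01,  9.57785743e-01,
        -1.20662110e-01],
       [ 0.00000000e+00,  0.00000000e+00,  0.00000000e+00,
         1.00000000e+00]])}
```

View pics/pre.png

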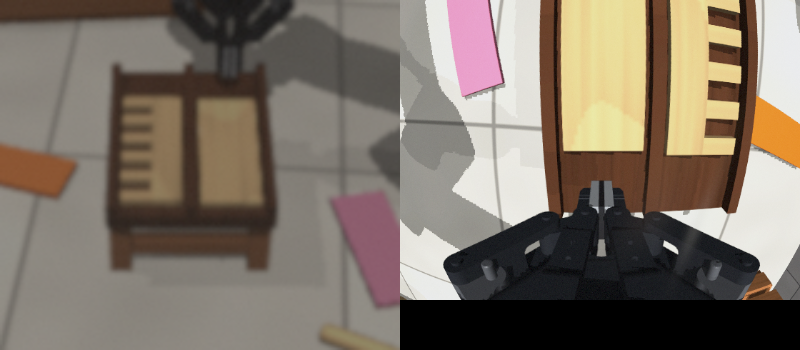

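The fingertips (wrist panel, about (601,190)) are centred in the lane behind the board's tail. Next I go down and push.

Emit:
carry_out:
  targets:
    - [0,0,0,-0.8,0]
    - [0,0,0,-0.8,0]
    - [0,0,0,-0.5,0]
    - [0,0,0,-0.2,0]
    - [0,0,0,-0.15,0]
    - [0,0,0,-0.15,0]
    - [0,0,0,0,0]
    - [0,0,0,0,0]

```text
t: 3.53
eef_pos: [0.5161, -0.3034, 0.1156]
tool_rot: [[-0.088, 0.996, 0.0], [0.996, 0.088, -0.0], [-0.0, 0.0, -1.0]]
ft_force: [0.4, -0.5, 0.2]
width: -0.002
grasp_force: 0.0
```

Emit:
carry_out:
  targets:
    - [0,0,0,-0.1,0]
    - [0,-0.05,0.6,0,0]
    - [0,-0.05,0.6,0,0]
    - [0,-0.05,0.6,0,0]
    - [0,-0.05,0.6,0,0]
    - [0,-0.05,0.6,0,0]
    - [0,-0.05,0.6,0,0]
    - [0,-0.05,0.6,0,0]

```text
t: 4.2
eef_pos: [0.5124, -0.2606, 0.1143]
tool_rot: [[-0.088, 0.996, 0.0], [0.996, 0.088, -0.0], [-0.0, 0.0, -1.0]]
ft_force: [0.4, 0.4, 0.2]
width: -0.0
grasp_force: 0.2
```

Emit:
carry_out:
  targets:
    - [0,-0.05,0.5,0,0]
    - [0,-0.05,0.5,0,0]
    - [0,-0.05,0.5,0,0]
    - [0,-0.03,0.4,0,0]
    - [0,-0.03,0.3,0,0]
    - [0,0,0,0,0]
    - [0,0,0,0,0]
    - [0,0,0,0,0]

```text
t: 4.87
eef_pos: [0.5103, -0.2394, 0.1142]
tool_rot: [[-0.088, 0.996, -0.0], [0.996, 0.088, 0.0], [0.0, -0.0, -1.0]]
ft_force: [-0.5, 0.7, 0.2]
width: 0.001
grasp_force: 0.0
```

```bash
cat > b.py <<'E'
from h import *
import sys
p,_=vision.capture('side');p=p[...,::-1].copy();cv2.imwrite(f'pics/{sys.argv[1]}.png',p)
h=cv2.cvtColor(p,cv2.COLOR_BGR2HSV);w=np.zeros(p.shape[:2],bool);w[80:250,200:390]=1
for m in comps(w&(h[...,0]>10)&(h[...,0]<28)&(h[...,1]>60)&(h[...,2]>120),100):
    P=cast('side',pts('side',m),.098);f=P[P[:,1]>np.percentile(P[:,1],99)-.001]
    print(m.sum(),rect(P),'front y',P[:,1].max(), 'mean',P.mean(0))
E
python3 b.py s1
```

```text
652 (array([ 586.1, -193.1]), array([ 55.3, 155.9]), 4.7) front y -0.11332483673069649 mean [ 0.57988049 -0.18962473  0.098     ]
760 (array([ 731.2, -152.7]), array([ 60.5, 138.4]), 76.8) front y -0.11401999252445505 mean [ 0.72547304 -0.15379308  0.098     ]
1018 (array([ 503.2, -142.5]), array([ 56.5, 156.5]), 5.1) front y -0.062207329119337684 mean [ 0.50300439 -0.13904322  0.098     ]
223 (array([375.2,  53.2]), array([16.4, 84.4]), 67.8) front y 0.07276461568765402 mean [0.37486668 0.05323546 0.098     ]
264 (array([532.2, 126.3]), array([209.7,  49.7]), 5.4) front y 0.1608179998290704 mean [0.53089231 0.12036031 0.098     ]
422 (array([533.9, 138.5]), array([146.9,  25.7]), 5.4) front y 0.1581459232993645 mean [0.52903765 0.1410634  0.098     ]
```

Emit:
carry_out:
  targets:
    - [0,-0.03,0.3,0,0]
    - [0,-0.03,0.3,0,0]
    - [0,-0.03,0.3,0,0]
    - [0,-0.03,0.3,0,0]
    - [0,-0.03,0.3,0,0]
    - [0,0,0,0,0]
    - [0,0,0,0,0]
    - [0,0,0,0,0]

```text
t: 5.58
eef_pos: [0.5088, -0.2243, 0.1143]
tool_rot: [[-0.088, 0.996, -0.0], [0.996, 0.088, 0.0], [0.0, -0.0, -1.0]]
ft_force: [0.8, -0.4, -0.7]
width: 0.003
grasp_force: 0.0
```

```bash
python3 b.py s2 | sed -n 3p; python3 - <<'E'
from h import *
p=cv2.imread('pics/s2.png');cv2.imwrite('pics/s2c.png',cv2.resize(p[80:230,240:360],(480,600),interpolation=cv2.INTER_CUBIC))
E
```

```text
1032 (array([ 501.8, -128.1]), array([ 56.7, 154.1]), 4.9) front y -0.04925597322043862 mean [ 0.50154782 -0.12462095  0.098     ]
```

View pics/s2c.png

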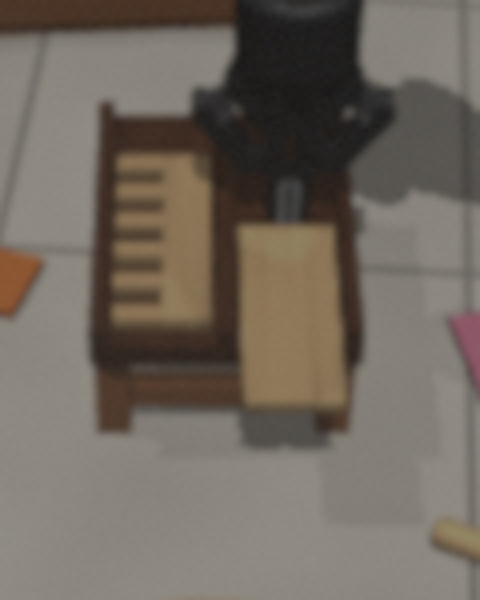

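The side view shows the board hanging well past the front edge (lead end at crop (295,405), rack edge at about y=355), lying flat. The rake has not moved. Next is the move round to the overhang.

Emit:
carry_out:
  targets:
    - [0,0.03,-0.3,0,0]
    - [0,0,-0.1,1.5,0]
    - [0,0,0,3,0]
    - [0,0,0,3,0]
    - [0,0,0,2.5,0]
    - [8.5,0,1.8,0,0]
    - [8.5,-0.2,2.0,0,0]
    - [8.5,-0.2,2.0,0,0]

```text
t: 6.3
eef_pos: [0.5053, -0.1704, 0.2151]
tool_rot: [[-0.087, 0.996, 0.001], [0.996, 0.087, -0.001], [-0.001, 0.001, -1.0]]
ft_force: [0.2, 0.2, -1.0]
width: 0.417
grasp_force: 0.0
```

Emit:
carry_out:
  targets:
    - [8.5,-0.2,2,0,0]
    - [8.5,-0.2,2,0,0]
    - [8.5,-0.2,2,0,0]
    - [8.5,-0.2,2,0,0]
    - [8.5,-0.2,1.5,0,0]
    - [8.5,-0.16,0.5,0,0]
    - [8.5,0,0,-1.5,0]
    - [8.5,0,0,-1.5,0]

```text
t: 6.97
eef_pos: [0.4944, -0.0709, 0.1851]
tool_rot: [[-0.088, 0.996, 0.003], [0.996, 0.088, -0.002], [-0.002, 0.003, -1.0]]
ft_force: [0.5, -0.0, -0.9]
width: 0.996
grasp_force: 0.0
```

Emit:
carry_out:
  targets:
    - [8.5,0,0,-1,0]
    - [8.5,0,0,-0.5,0]
    - [8.5,0,0,0,0]
    - [8.5,0,0,0,0]
    - [8.5,0,0,0,0]
    - [8.5,0,0,0,0]
    - [8.5,0,0,0,0]
    - [8.5,0,0,0,0]

```text
t: 7.63
eef_pos: [0.4938, -0.0705, 0.1698]
tool_rot: [[-0.088, 0.996, 0.001], [0.996, 0.088, -0.0], [-0.0, 0.001, -1.0]]
ft_force: [-0.6, 0.2, 0.4]
width: 0.993
grasp_force: 0.0
```

```bash
python3 - <<'E'
from h import *
w,_=vision.capture('wrist');b,_=vision.capture('side')
b=cv2.resize(b[70:245,210:410],(400,350));w=cv2.resize(w,(400,300))
o=np.zeros((350,800,3),np.uint8);o[:,:400]=b;o[:300,400:]=w
cv2.imwrite('pics/g.png',o[...,::-1])
E
```

```text
(no output)
```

View pics/g.png

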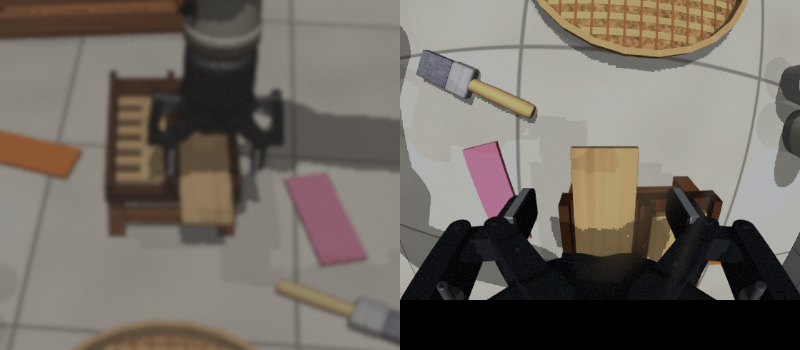

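The wrist panel shows the board end (571–638) centred between the open pads (about 537 and 672), and the pads lie ahead of the rack's front edge. Down and grip.

Emit:
carry_out:
  targets:
    - [8.5,0,0,-1.5,0]
    - [8.5,0,0,-1.5,0]
    - [8.5,0,0,-1.3,0]
    - [8.5,0,0,-1,0]
    - [8.5,0,0,-0.8,0]
    - [8.5,0,0,-0.6,0]
    - [8.5,0,0,0,0]
    - [8.5,0,0,0,0]

```text
t: 8.4
eef_pos: [0.4936, -0.0704, 0.1024]
tool_rot: [[-0.088, 0.996, -0.0], [0.996, 0.088, 0.0], [0.0, -0.0, -1.0]]
ft_force: [0.0, 0.3, 0.9]
width: 0.994
grasp_force: 0.0
```

Emit:
carry_out:
  targets:
    - [5,0,0,0,0]
    - [5,0,0,0,0]
    - [5,0,0,0,0]
    - [5,0,0,0,0]
    - [5,0,0,0,0]
    - [5,0,0,0,0]
    - [5,0,0,0,0]
    - [5,0,0,0,0]
  squeeze: 50

```text
t: 9.07
eef_pos: [0.4941, -0.0705, 0.1029]
tool_rot: [[-0.088, 0.996, 0.001], [0.996, 0.088, -0.001], [-0.001, 0.001, -1.0]]
ft_force: [0.3, 1.3, 5.7]
width: 0.683
grasp_force: 54.4
```

Emit:
carry_out:
  targets:
    - [5,0,0,0.3,0]
    - [5,0,0,0.6,0]
    - [5,0,0,1,0]
    - [5,0,0,1.2,0]
    - [5,0,0,1.2,0]
    - [5,0,0,1.2,0]
    - [5,0,0,0.5,0]
    - [5,0,0,0,0]
  squeeze: 60

```text
t: 9.73
eef_pos: [0.4943, -0.0707, 0.164]
tool_rot: [[-0.088, 0.996, 0.003], [0.996, 0.088, -0.001], [-0.001, 0.003, -1.0]]
ft_force: [0.8, 0.1, -1.3]
width: 0.683
grasp_force: 64.2
```

```bash
python3 - <<'E'
from h import *
w,_=vision.capture('scene');b,_=vision.capture('side')
b=cv2.resize(b[70:245,210:410],(400,350));w=cv2.resize(w[150:350,80:308],(400,350))
cv2.imwrite('pics/l.png',np.hstack([b,w])[...,::-1])
E
```

```text
(no output)
```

View pics/l.png

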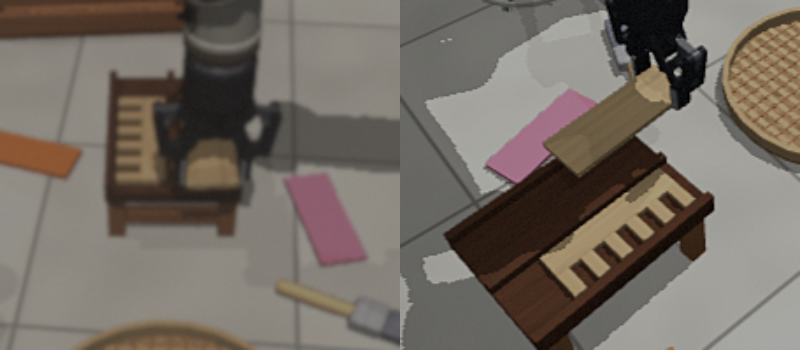

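The scene panel shows the board gripped at its end, level and clear of the rack, with the rake still in place. Next I carry it over the tray.

Emit:
carry_out:
  targets:
    - [5,0.1,1,0,0]
    - [5,0.1,1.6,0,0]
    - [5,0.15,2,0,0]
    - [5,0.15,2.2,0,0]
    - [5,0.15,2.2,0,0]
    - [5,0.15,2.2,0,0]
    - [5,0.15,2.2,0,0]
    - [5,0.15,2.2,0,0]

```text
t: 10.5
eef_pos: [0.5036, 0.0875, 0.1613]
tool_rot: [[-0.088, 0.996, -0.002], [0.996, 0.088, 0.0], [0.001, -0.002, -1.0]]
ft_force: [0.1, -0.8, -0.6]
width: 0.684
grasp_force: 64.2
```

Emit:
carry_out:
  targets:
    - [5,0.15,2.2,0,0]
    - [5,0.15,2.2,0,0]
    - [5,0.15,2.2,0,0]
    - [5,0.15,2.2,0,0]
    - [5,0.15,2.2,0,0]
    - [5,0.15,2,0,0]
    - [5,0.15,1.6,0,0]
    - [5,0.15,1.8,0,0]

```text
t: 11.17
eef_pos: [0.5154, 0.2511, 0.1611]
tool_rot: [[-0.088, 0.996, -0.002], [0.996, 0.088, -0.0], [-0.0, -0.002, -1.0]]
ft_force: [-0.2, -0.4, 0.5]
width: 0.685
grasp_force: 64.2
```

Emit:
carry_out:
  targets:
    - [5,0,0,-0.5,0]
    - [5,0,0,-1,0]
    - [5,0,0,-1.2,0]
    - [5,0,0,-1.2,0]
    - [5,0,0,-1.2,0]
    - [5,0,0,-1,0]
    - [5,0,0,-0.4,0]
    - [5,0,0,0,0]

```text
t: 11.83
eef_pos: [0.5155, 0.2491, 0.0954]
tool_rot: [[-0.087, 0.996, -0.003], [0.996, 0.087, -0.001], [-0.0, -0.003, -1.0]]
ft_force: [-0.3, -1.0, -0.4]
width: 0.686
grasp_force: 64.2
```

```bash
python3 - <<'E'
from h import *
w,_=vision.capture('scene');b,_=vision.capture('side')
b=cv2.resize(b[180:380,190:400],(400,380));w=cv2.resize(w[100:270,230:409],(400,380))
cv2.imwrite('pics/t.png',np.hstack([b,w])[...,::-1])
E
```

```text
(no output)
```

View pics/t.png

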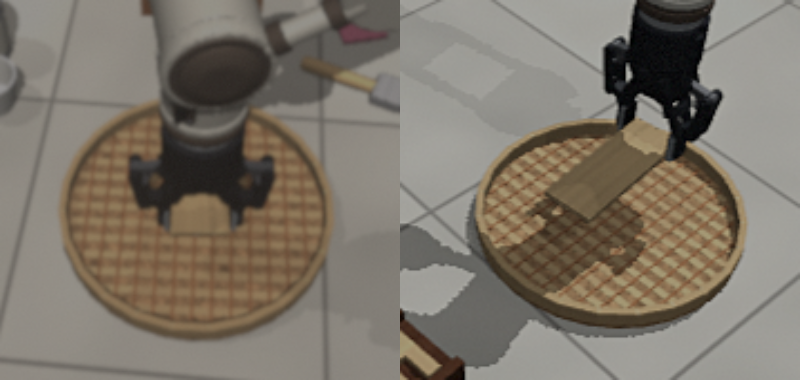

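The board is held level over the tray, about centred (right panel, board centre about (605,175)). Lowering gently.

Emit:
carry_out:
  targets:
    - [5,0,0,-0.7,0]
    - [5,0,0,-1.2,0]
    - [5,0,0,-1.2,0]
    - [5,0,0,-1.2,0]
    - [5,0,0,-1,0]
    - [5,0,0,-0.7,0]
    - [5,0,0,-0.3,0]
    - [5,0,0,0,0]

```text
t: 12.6
eef_pos: [0.5158, 0.2495, 0.0331]
tool_rot: [[-0.088, 0.996, -0.002], [0.996, 0.088, -0.0], [-0.0, -0.002, -1.0]]
ft_force: [-1.5, 0.6, -0.3]
width: 0.681
grasp_force: 64.2
```

Emit:
carry_out:
  targets:
    - [5,0,0,-0.2,0]
    - [5,0,0,-0.2,0]
    - [5,0,0,0,0]
    - [5,0,0,0,0]
    - [5,0,0,0,0]
    - [5,0,0,0,0]
    - [5,0,0,0,0]
    - [5,0,0,0,0]

```text
t: 13.27
eef_pos: [0.5166, 0.2497, 0.0304]
tool_rot: [[-0.088, 0.996, 0.0], [0.996, 0.088, 0.0], [0.0, 0.0, -1.0]]
ft_force: [-0.1, 0.7, -0.5]
width: 0.681
grasp_force: 64.2
```

Emit:
carry_out:
  targets:
    - [5,0,0,-0.2,0]
    - [5,0,0,-0.2,0]
    - [5,0,0,0,0]
    - [5,0,0,0,0]
    - [5,0,0,0,0]
    - [5,0,0,0,0]
    - [5,0,0,0,0]
    - [5,0,0,0,0]

```text
t: 13.93
eef_pos: [0.5165, 0.2497, 0.0264]
tool_rot: [[-0.088, 0.996, 0.0], [0.996, 0.088, 0.0], [0.0, 0.0, -1.0]]
ft_force: [-0.7, -0.2, -0.5]
width: 0.68
grasp_force: 64.2
```

Emit:
carry_out:
  targets:
    - [5,0,0,-0.15,0]
    - [5,0,0,-0.15,0]
    - [5,0,0,0,0]
    - [5,0,0,0,0]
    - [5,0,0,0,0]
    - [5,0,0,0,0]
    - [5,0,0,0,0]
    - [5,0,0,0,0]

```text
t: 14.6
eef_pos: [0.5167, 0.2497, 0.0235]
tool_rot: [[-0.088, 0.996, 0.0], [0.996, 0.088, 0.0], [0.0, 0.0, -1.0]]
ft_force: [-0.5, -0.9, 4.3]
width: 0.688
grasp_force: 66.6
```

Emit:
carry_out:
  targets:
    - [6.5,0,0,0,0]
    - [7,0,0,0,0]
    - [8.5,0,0,0,0]
    - [8.5,0,0,0,0]
    - [8.5,0,0,0,0]
    - [8.5,0,0,0,0]
    - [8.5,0,0,0,0]
    - [8.5,0,0,0,0]

```text
t: 15.27
eef_pos: [0.5165, 0.2497, 0.0233]
tool_rot: [[-0.088, 0.996, -0.0], [0.996, 0.088, -0.0], [-0.0, -0.0, -1.0]]
ft_force: [0.9, -0.1, -0.5]
width: 1.0
grasp_force: 0.0
```

Emit:
carry_out:
  targets:
    - [8.5,0,0,0.5,0]
    - [8.5,0,0,1,0]
    - [8.5,0,0,2,0]
    - [8.5,0,0,3,0]
    - [8.5,0,0,3,0]
    - [8.5,0,0,3,0]
    - [8.5,0,0,2.5,0]
    - [8.5,0,0,0,0]

```text
t: 15.93
eef_pos: [0.5203, 0.2507, 0.1812]
tool_rot: [[-0.088, 0.996, 0.012], [0.996, 0.088, 0.003], [0.002, 0.012, -1.0]]
ft_force: [1.0, -0.6, 0.3]
width: 0.999
grasp_force: 0.0
```

```bash
python3 - <<'E'
from h import *
w,d=vision.capture('scene');b,_=vision.capture('side')
b=cv2.resize(b[180:380,190:400],(400,380));w=cv2.resize(w[100:270,230:409],(400,380))
cv2.imwrite('pics/f.png',np.hstack([b,w])[...,::-1])
E
```

```text
(no output)
```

View pics/f.png

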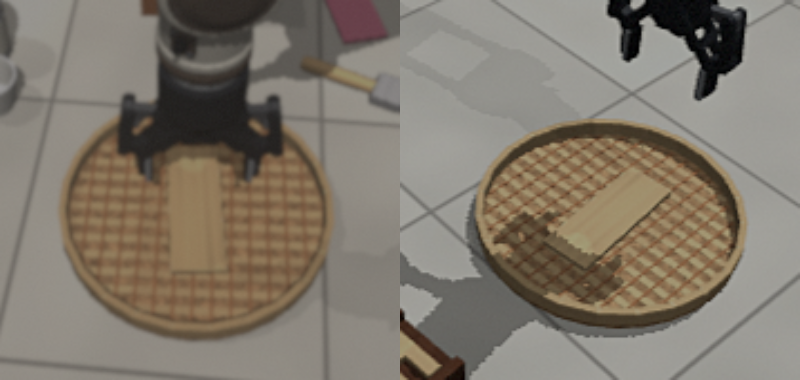

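The board lies flat in the tray, centred at about (610,215) in the right panel against the tray's middle at (610,218). The gripper is well clear.

```bash
python3 -c "
from station import ticket
print(ticket.hand_in())"
```

```text
the job is handed in; nothing more can be done
None
```

The levelling board was slid out over the rack's front edge, lifted and laid flat near the middle of the tray; the rake board stayed in its lane, and the job was handed in at about 16 s, though the hand-in call returned no verdict.

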